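Crack the stuck lid of the solvent wash box with the fume extraction running

ROBOT

A 6-joint arm with a two-finger parallel gripper is mounted at the origin on a cart in front of the work surface, level with it; the furniture and walls round the work are solid. World frame = base frame: x ahead of the robot, y to its left, z up, the work surface at z = 0. Lengths are in mm, angles in rad, forces in N, time in s.
With the tool pointing down it reaches from about 350 to 875 mm from the base axis. Payload 4.2 kg.
Tool frame: the origin (TCP) lies midway between the tips of the shut fingers; the grasp point (between the pads) lies 19 mm behind it; z points along the fingers, y is the line along which they close (so a half turn about z gives the same grasp; the last joint's range is limited). The gripper opens to 85 mm and grips with 20 to 120 N. Pads are 22 mm wide; open, the fingers measure 114 mm over their backs; the gripper's body (76 mm by 85 mm) begins 54 mm behind the grasp point. The pads swing forward as they close: fully open they stand 13 mm farther back than shut.
Start: joints at [0.259, 0.385, 0.008, 0, -1.194, -0.259], TCP at [624.979, 0.025, 231.312] pointing down, gripper open.
Joint ranges: [-3.14, 3.14], [-1.21, 2.06], [-1.07, 1.41], [-3.16, 2.05], [-2.99, -0.16], [-3.1, 3.1]. Speed limits (rad/s): [2.79, 2.79, 3.14, 3.14, 3.14, 3.14].

INTERFACE

Orientations are given as a unit quaternion [x, y, z, w].
In Python, from bench import * gives the robot as it stands.
- The arm moves only by the tool drive_tool, never from a script. Its argument "plan" is a list that holds one entry, the list of rows, each a list of 5 numbers: the closure, from -1 (fully open) to 1 (shut), then the shift along the world's x, y, z in mm, then the turn about the world's z in degrees. A call has 1 to 20 rows; each row shifts and turns the commanded pose from where the row before left it; what a row does not reach is not made up. A row lasts 1/12 s, in which the tool goes at most 41.7 mm and 7.16 degrees, less where a joint would pass 70% of its speed; a pose out of reach is approached as far as the arm can. A call is refused whole if a number of a shift passes 41.7 or a number of a turn 7.16, either way. A call with a gripper value outside its range is refused whole. The fingers move at their own pace and stop on an object; the grip force is fixed at half the most. Time passes only in rows, so rows that do not move let the fingers close. It gives the time, the measured TCP pose, the force, the opening and the grip force at its end, in the units of the state.
- read_state(): the state, without advancing time (a new reading comes with each control period).
- get_image(name): name is "scene" or "side" or "wrist"; returns (picture, depth): 480x640x3 uint8, red, green, blue; 480x640 float32, mm along the optical axis (not along the pixel's ray), 0 where there is no reading.
- camera_model(name): a dict with "fx", "fy", "cx", "cy" (pixels), "R" (3x3) and "t" (3): a world point X has camera coordinates R X + t; the wrist camera has in their place "mount" (4x4, takes a point from camera to tool coordinates, whose origin is the TCP and whose axes are the flange's). Camera axes: x right, y down, z forward; pixel columns grow to the right and rows downward; lengths in mm; the calibration is good to about 2 mm. A picture is of the moment at which its call begins: read the wrist's pose just before it. camera_model takes no time and is no camera call.
- job_done(): hands the job in; it is judged then, once.
The state is a dict: "clock": time; "joints": joint angles; "joint_vel": joint speeds; "joint_efforts": joint torques, N m; "position": TCP position; "ee_rot": TCP orientation; "contact_force": force on the tool from outside, world axes, zero at the start; "wrist_torque": the same for the moment, N m; "gripper_width": finger opening in mm; "grasp_force": force on a finger pad.
Only numpy, scipy, OpenCV 4.12 (cv2) and the standard library are available. Lean on these libraries where they do the work, as an engineer would, in place of code of your own. Each camera call takes 0.05 s, during which the arm holds its last target. There are 200 camera calls.

TASK

The blades in the red wash box have to air out. First wind the spring-wound timer on top of the grey fume extractor clockwise, a part turn at a time, until the white line on its knob points into the green band, and let go of it; only then take the wash box lid by its handle, break it free of its sticky seal and hold it just slightly open, a gap of about 25 mm at the front edge, without letting it fly open. Finish while still holding the lid like that, and leave the tools and parts lying around where they are.

Things in the scene. Friction and masses are not known exactly. Their poses are not given: they have to be found in the camera images.
- extractor: Grey bench fume extractor, fixed to the bench, 140 (x) x 120 (y) x 80 mm high; origin under its centre. Its top carries a flat white timer face, 92 mm across, centred over the origin, surface 84 mm above the bench, with ticks and a green band; the knob stands in its middle. It may stand on either side of the wash box, within 0.25 rad of square to the bench.
- timer_grip (a point): Point on the timer knob's vertical axis at the height to grip, 113.5 mm above the bench; turns with the knob. The knob is a round grey skirt, 56 mm across (top 92.5 mm above the bench), with an upright black bar on it to pinch: 52 mm long along this point's x axis, 14 mm thick along its y axis, from the skirt up to 122.5 mm above the bench. A white line marks the -x end of the bar (the pointer).
- timer (a joint): Timer knob in rad: grows as it is turned clockwise seen from above; 0 = run down (pointer towards the extractor's -x side, its front with the round grille), 4.2 = end stop. The green band runs from 3.0 to 3.6 (pointer towards the far side); starts between 0 and 1.1. Friction of 0.11 N m plus a spring of 0.01 N m rising by 0.02 N m per rad resist winding; it stays where it is let go.
- wash_box: Red steel wash box, fixed to the bench, 154 (x) x 174 (y) x 90 mm high over its rim; origin under its centre; the front, with a blank plate and the lid's handle, looks to its -x. Within 0.25 rad of square to the bench.
- lid_hinge (a point): Middle of the lid's hinge axis, at the back of the wash box: 76 mm behind its centre (+x), 94 mm above the bench; the axis runs along the box's y. Its axes are the box's.
- lid_handle (a point): Centre of the black handle bar on the lid; the bar is 12 mm thick (along the lid's x and z) and its free length between the posts is about 80 mm along the lid's y. With the lid shut it is 130 mm in front of the hinge axis and 136 mm above the bench; 35 mm of free space below the bar. This point turns with the lid: x, y, z are the box's axes while it is shut.
- lid (a joint): Lid angle in rad, 0 = shut, grows as its front edge rises; the front edge is 154 mm from the hinge axis, so 0.16 rad is a gap of 25 mm. The seal holds until the handle is pulled up with about 15 N, then lets go within a few mm; above 0.085 rad the lid is free and only its weight, about 2 to 3 N at the handle, has to be held. Let go, it sinks back on or into its seal, below 0.09 rad.
- trimmer_21: Bystander, loose: a finished blue hand trimmer, 182x47x34 mm, lying; origin at the centre of its underside. Leave it alone.
- driver_red: Bystander, loose: a red-handled screwdriver, 158 mm long, 14 mm thick, lying; origin at the centre of its underside. Leave it alone.
- driver_blue: Bystander, loose: a blue-handled screwdriver, 143 mm long, 14 mm thick, lying; origin at the centre of its underside. Leave it alone.
- oil_bottle: Bystander, loose: a white oil bottle with a red nozzle, 28 mm across, 83 mm tall, standing; origin at the centre of its underside. Leave it alone.

How it is judged (in metres and radians):
On the way, in this order (a step that is already met when the one before it is completed fails the run):
1. the timer is wound into the green band and let go, the lid still shut (value of joint timer between 3 and 3.6 rad and contact force between the fingers and extractor below 0.1 N and value of joint lid below 0.02 rad), for 0.2 s.
2. the lid has broken free of its seal (value of joint lid above 0.075 rad), for 0.1 s.
At the end, for the whole second after the job is handed in: The gripper still holds the lid, steady at 0.10 to 0.24 rad (a gap of 15 to 37 mm at the front edge), and the timer still stands in the green band (3.0 to 3.6 rad) (value of joint timer between 3 and 3.6 rad and value of joint lid between 0.1 and 0.24 rad and velocity of joint lid between -0.05 and 0.05 rad/s and contact force between the fingers and wash_box above 0.5 N); the arm keeps its last pose, push and grip.
It fails at once if the lid is opened before the timer is wound into the green band (value of joint lid above 0.05 rad and value of joint timer below 2.95 rad).
It fails at once if the lid flies open (more than 60 mm at the front edge) (value of joint lid above 0.4 rad).
It fails at once if a bystander is shifted by more than 30 mm (distance of any of trimmer_21, driver_red, driver_blue, oil_bottle from where it was at the start of the episode above 0.03 m).
It also fails if it takes over 72 s, if anything falls off the work surface, if the arm or the gripper's body presses on something with over 40 N, if the wrist force passes 120 N, or if a joint passes its speed limit or range.

## Working session

There is one attempt and no reset: what is moved stays moved. The work goes in short steps, Python scripts to look and compute and a tool call to move; the robot and the scene stay as the last step left them, time stands still between calls to the robot, and variables do not carry over. Pictures are saved under pics/ and viewed, at most 10 in all, crops included, and the job is handed in when it is done.

Besides the shell and the picture viewer there is one more tool, called after "Emit:" as name(argument=value, ...), one argument or row to a line, values as JSON. drive_tool: Moves the arm, as the interface text tells. Its arguments: {"type":"object","properties":{"plan":{"type":"array"}},"required":["plan"]}

```bash
mkdir -p pics
cat > h.py <<'E'
from bench import *
import numpy as np, cv2
def save(n,f):
    p,d=get_image(n); cv2.imwrite(f'pics/{f}.png',cv2.cvtColor(p,cv2.COLOR_RGB2BGR)); np.save(f'pics/{f}.npy',d); return p,d
def world(n,u,v,d):
    c=camera_model(n); X=np.array([(u-c['cx'])/c['fx']*d,(v-c['cy'])/c['fy']*d,d]); return np.array(c['R']).T@(X-np.array(c['t']))
E
python3 - <<'E'
from h import *
s=read_state(); print(s)
for n in('scene','side'):
    save(n,n+'0'); print(camera_model(n))
print(camera_model('wrist'))
E
```

```text
{'clock': 0.0, 'joints': array([ 2.58598797e-01,  3.85578255e-01,  6.65640629e-03, -4.91947911e-04,
       -1.19401291e+00, -2.58580701e-01]), 'joint_vel': array([ 3.24301344e-04,  1.23181146e-03,  1.49974639e-03,  6.59762991e-04,
       -6.91698901e-04,  8.67093524e-05]), 'joint_efforts': array([-9.55001960e-04, -3.92286408e+01,  1.88399577e+01,  4.18616563e+00,
       -4.72148502e-03,  8.27910434e-07]), 'position': array([6.24427334e+02, 1.92637574e-02, 2.30221504e+02]), 'ee_rot': array([-0.70704859,  0.70716413,  0.0007352 , -0.0008093 ]), 'contact_force': array([-0.18235423, -0.43926224,  0.15032172]), 'wrist_torque': array([ 0.03365171,  0.04582442, -0.01709135]), 'grasp_force': 0.0, 'gripper_width': 85.42925226290016}
{'fx': 566.2232126186514, 'fy': 566.2232126186514, 'cx': 322.00342147935856, 'cy': 241.21654904137233, 'R': array([[-0.7341156 , -0.67862179,  0.02338253],
       [-0.35428805,  0.35342859, -0.86577607],
       [ 0.57927045, -0.64386388, -0.49988504]]), 't': array([366.70749283, 338.19006338, 912.49863021])}
{'fx': 551.9304101126404, 'fy': 551.9304101126404, 'cx': 319.24310416618505, 'cy': 240.81620705073954, 'R': array([[ 0.99369059, -0.11211768, -0.00293989],
       [-0.07647019, -0.65810894, -0.74902932],
       [ 0.08204466,  0.7445282 , -0.66253032]]), 't': array([-615.21980391,   70.12183235, 1337.96973504])}
{'fx': 431.46781728442414, 'fy': 431.46781728442414, 'cx': 325.563646512328, 'cy': 238.24716892346055, 'mount': array([[ 1.04739274e-03, -9.63912960e-01, -2.66215530e-01,
         6.71881835e+01],
       [ 9.99999448e-01,  9.87903783e-04,  3.57375478e-04,
         5.65429956e-01],
       [-8.14835266e-05, -2.66215757e-01,  9.63913463e-01,
        -1.43695824e+02],
       [ 0.00000000e+00,  0.00000000e+00,  0.00000000e+00,
         1.00000000e+00]])}
```

View pics/scene0.png

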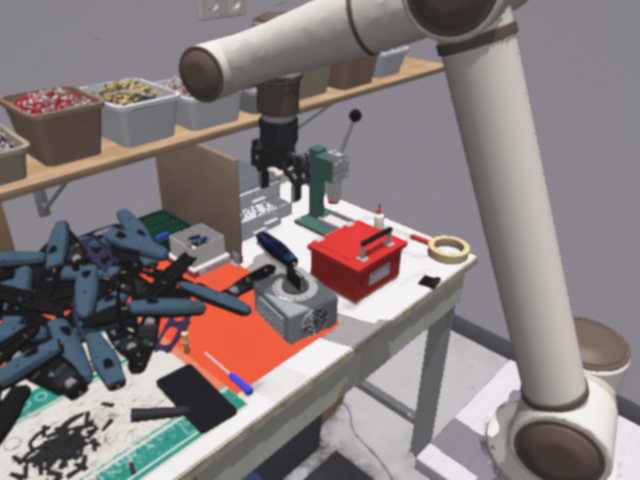

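View pics/side0.png

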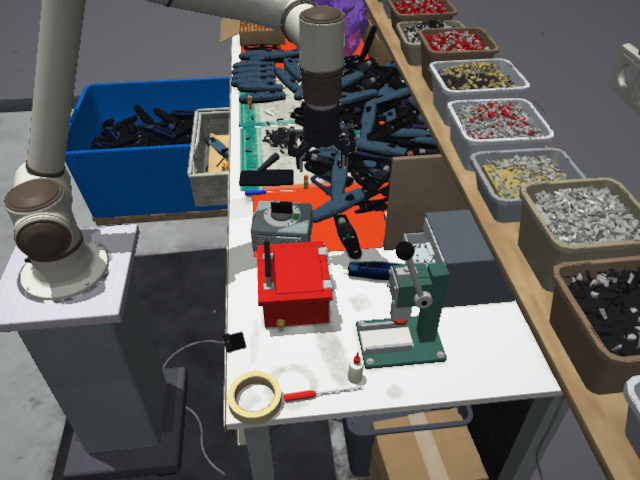

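The scene picture shows the grey extractor with its dial near (297,290) and the red box near (357,260). In the side picture the dial is near (283,212), the box lid near (297,268) and its handle at (267,265).

Run:
```python
from h import *
A=[]
for n,(u0,v0) in (('scene',(240,215)),('side',(235,190))):
    p=cv2.imread(f'pics/{n}0.png'); A.append(cv2.resize(p[v0:v0+150,u0:u0+200 if n=='scene' else u0+130],None,fx=4 if n=='scene' else 5,fy=4 if n=='scene' else 5,interpolation=cv2.INTER_CUBIC)[:600])
    cv2.imwrite(f'pics/{n}c.png',A[-1])
    d=np.load(f'pics/{n}0.npy'); c=camera_model(n)
    v,u=np.mgrid[:480,:640]; X=np.stack([(u-c['cx'])/c['fx']*d,(v-c['cy'])/c['fy']*d,d],-1)
    W=(X-c['t'])@np.array(c['R']); np.save(f'pics/{n}W.npy',W)
    b,g,r=[p[...,i].astype(int) for i in range(3)]
    red=(r>120)&(g<60)&(b<60)&(d>0)
    z=W[...,2]
    m=red&(z>80)&(z<110)&(W[...,0]>350)&(W[...,0]<900)&(W[...,1]<50)
    print(n,'redtop',m.sum(),np.median(z[m]),cv2.minAreaRect(W[m][:,:2].astype(np.float32)), W[m].mean(0))
    for nm,pts in {'scene':{'dialtop':(292,272),'dial':(318,292),'handle':(378,237),'bench':(330,345)},'side':{'dial':(265,212),'bar':(283,210),'handle':(267,265),'lid':(300,270)}}[n].items():
        print(nm,W[pts[1],pts[0]].round(1))
    g=(z>76)&(z<100)&(abs(r-b)<25)&(abs(r-g)<25)&(W[...,0]>350)&(W[...,0]<900)&(abs(W[...,1])<400)
    k,l,st,ce=cv2.connectedComponentsWithStats(g.astype(np.uint8))
    for i in np.argsort(-st[1:,4])[:3]+1: print(st[i],W[l==i].mean(0).round(1),cv2.minAreaRect(W[l==i][:,:2].astype(np.float32)))
```

```text
scene redtop 529 98.52551493976986 ((539.2074584960938, -155.68524169921875), (167.93115234375, 149.35655212402344), 88.76486206054688) [ 509.79103263 -133.11111471   98.19968021]
dialtop [536.   52.8 122. ]
dial [492.   22.8  80.2]
handle [ 482.4 -154.6  140.6]
bench [425.9  56.4   1.9]
[ 254  267   84   51 2128] [519.4  59.9  83.1] ((529.6163940429688, 49.840675354003906), (121.0825424194336, 145.14686584472656), 78.14280700683594)
[241 192  52  35 390] [ 829.  -148.5   85.5] ((834.4544677734375, -142.08465576171875), (70.28125762939453, 175.4929656982422), 7.826409816741943)
[106 248  49  18 320] [873.6 221.1  83.3] ((874.3033447265625, 219.9754638671875), (93.76271057128906, 54.057926177978516), 78.94642639160156)
side redtop 3538 100.1941890973512 ((617.086181640625, -183.58338928222656), (205.8570098876953, 343.8879699707031), 74.65807342529297) [ 546.24655866 -172.03361869  100.06183624]
dial [491.1  59.8  86.1]
bar [535.3  42.  102.3]
handle [ 489.4 -191.2  145. ]
lid [ 558.5 -170.6  102.5]
[ 251  201   61   34 1433] [530.7  32.6  83.1] ((531.3478393554688, 44.10866928100586), (117.49745178222656, 141.09288024902344), 79.90324401855469)
[386 217  39  11 281] [824.6 -20.2  88.1] ((825.36328125, -20.714506149291992), (15.505304336547852, 91.61592102050781), 84.69780731201172)
[420 308  21  17 165] [ 803.9 -322.1   88.1] ((801.5931396484375, -319.3725280761719), (25.01344108581543, 44.2932014465332), 49.6119499206543)
```

View pics/sidec.png

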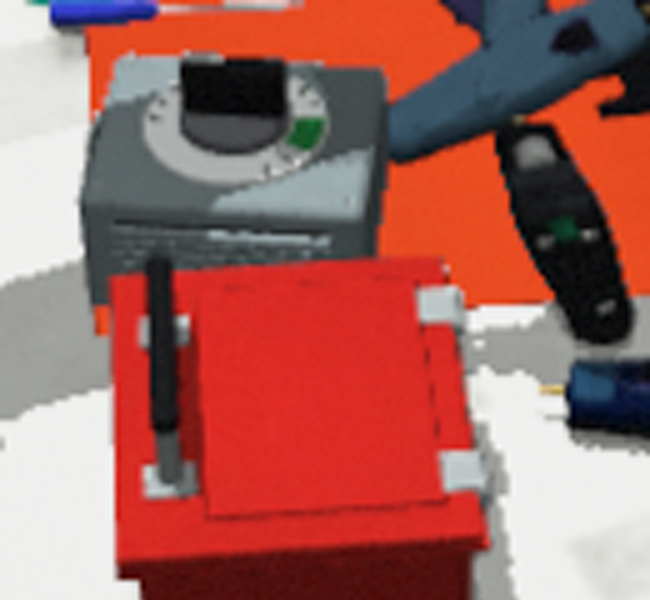

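The enlarged side crop shows the bar at crop (235,85), roughly along world x. The green band is at crop (305,132), and the lid handle runs from (158,260) to (168,470). Next is a wrist view.

```bash
cat >> h.py <<'E'
from scipy.spatial.transform import Rotation as Ro
def wpose():
    s=read_state(); T=np.eye(4); T[:3,:3]=Ro.from_quat(s['ee_rot']).as_matrix(); T[:3,3]=s['position']; return T@np.array(camera_model('wrist')['mount'])
def wW(T,d):
    c=camera_model('wrist'); v,u=np.mgrid[:480,:640]; X=np.stack([(u-c['cx'])/c['fx']*d,(v-c['cy'])/c['fy']*d,d],-1); return X@T[:3,:3].T+T[:3,3]
E
python3 - <<'E'
from h import *
T=wpose(); p,d=save('wrist','w0'); W=wW(T,d); np.save('pics/w0W.npy',W)
z=W[...,2]; near=np.hypot(W[...,0]-530,W[...,1]-47)<35
m=near&(z>110)&(z<135); print('bar',m.sum(),np.median(z[m]),cv2.minAreaRect(W[m][:,:2].astype(np.float32)),W[m].mean(0))
m=(z>70)&(z<100)&(np.hypot(W[...,0]-530,W[...,1]-47)<100); print(m.sum(),cv2.minAreaRect(W[m][:,:2].astype(np.float32)))
print(np.argwhere(m).min(0),np.argwhere(m).max(0))
E
```

```text
bar 1592 122.50546570963166 ((532.0654907226562, 47.785255432128906), (14.51400375366211, 51.025672912597656), 77.663330078125) [534.47188363  44.25531936 120.72584401]
24216 ((529.1332397460938, 47.96502685546875), (119.36808776855469, 144.50479125976562), 78.67587280273438)
[185 343] [357 566]
```

View pics/w0.png

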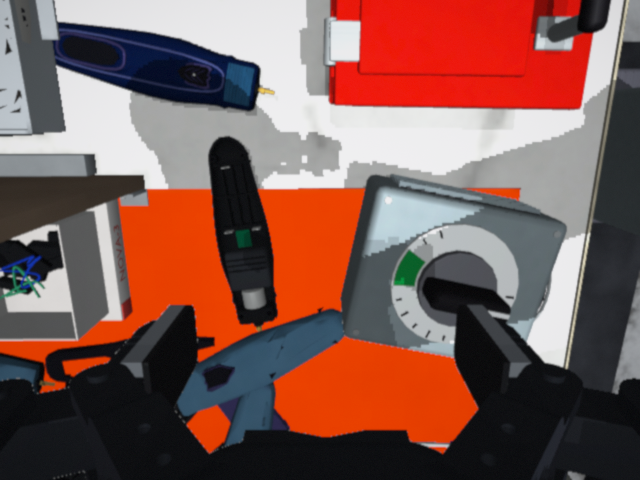

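Wrist picture: the dial is near (455,283), the green band at (408,268), and the bar runs from (425,285) to about (510,305). So the bar axis is about -12° in the world and the pointer end is on -x, which puts the timer near 0. I'll move above it, turned by +78°.

Emit:
drive_tool(
  plan=[
    [[-1,-8.5,4.3,0,7.1],[-1,-8.5,4.3,0,7.1],[-1,-8.5,4.3,0,7.1],[-1,-8.5,4.3,0,7.1],[-1,-8.5,4.3,0,7.1],[-1,-8.5,4.3,0,7.1],[-1,-8.5,4.3,0,7.1],[-1,-8.5,4.3,0,7.1],[-1,-8.5,4.3,0,7.1],[-1,-8.5,4.3,0,7.1],[-1,-8.5,4.3,0,7],[-1,0,0,0,0],[-1,0,0,0,0],[-1,0,0,0,0]],
  ],
)

```text
clock: 1.32
position: [531.8, 47.3, 231.3]
ee_rot: [0.994, -0.106, 0.0, 0.0]
contact_force: [0.1, -0.3, 0.8]
gripper_width: 85.6
grasp_force: 0.0
```

Run:
```python
from h import *
s=read_state(); print(s['position'],s['joints'],Ro.from_quat(s['ee_rot']).as_matrix().round(3).tolist())
T=wpose(); p,d=save('wrist','w1'); W=wW(T,d); z=W[...,2]
R=np.hypot(W[...,0]-530,W[...,1]-47)
m=(R<35)&(z>119)&(z<128); print('bar',m.sum(),np.median(z[m]),cv2.minAreaRect(W[m][:,:2].astype(np.float32)),W[m].mean(0))
w0=np.load('pics/w0W.npy');z0=w0[...,2]; m=(np.hypot(w0[...,0]-530,w0[...,1]-47)<35)&(z0>119)&(z0<128);print('w0',m.sum(),cv2.minAreaRect(w0[m][:,:2].astype(np.float32)),w0[m].mean(0))
g=p[...,1].astype(int); gm=(g>p[...,0]+40)&(g>p[...,2]+25)&(R<60)&(z>75)&(z<95); q=W[gm]; 
print('green',gm.sum(),q.mean(0))
```

```text
[531.82012132  47.26542525 231.29490902] [ 3.92668133e-01  2.29857862e-01 -2.15403305e-01  1.31862490e-04
 -1.12539669e+00  9.66106197e-01] [[0.978, -0.21, 0.0], [-0.21, -0.978, -0.0], [0.0, 0.0, -1.0]]
bar 1830 123.1418839547395 ((531.0699462890625, 48.227657318115234), (13.797072410583496, 52.35060119628906), 77.44805908203125) [532.51790205  48.02400866 122.98204723]
w0 1191 ((532.0733642578125, 47.86913299560547), (14.510170936584473, 50.97744369506836), 77.37628936767578) [533.98906692  45.2353451  122.77903042]
green 3357 [529.34539674  24.81324757  85.36315355]
```

View pics/w1.png

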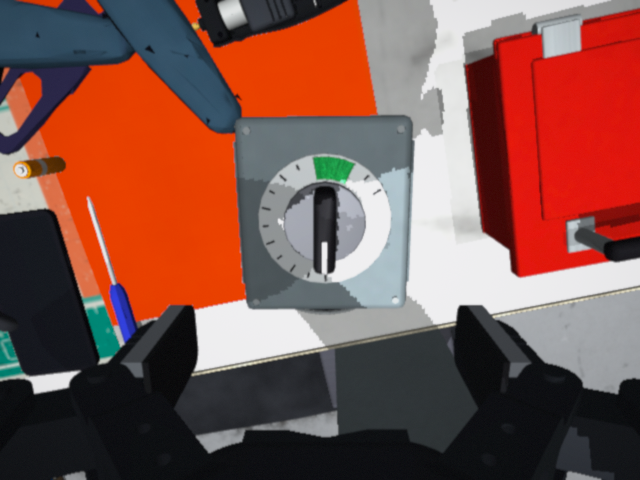

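The white line at (325,258) confirms that the pointer faces -x, with the green band opposite at (333,168). The bar centre is (531.1, 48.1) with its top at 122.8, which agrees with the text. Descending to grip.

Emit:
drive_tool(
  plan=[
    [[-1,-0.7,0.8,-20,-0.4],[-1,0,0,-20,0],[-1,0,0,-20,0],[-1,0,0,-20,0],[-1,0,0,-20,0],[-1,0,0,-20,0],[-1,0,0,-13,0],[-1,0,0,0,0],[1,0,0,0,0],[1,0,0,0,0],[1,0,0,0,0],[1,0,0,0,0],[1,0,0,0,0],[1,0,0,0,0],[1,0,0,0,0],[1,0,0,0,0],[1,0,0,0,0],[1,0,0,0,0]],
  ],
)

```text
clock: 2.87
position: [531.1, 48.3, 99.1]
ee_rot: [0.994, -0.108, 0.0, -0.0]
contact_force: [-1.6, 0.6, 5.7]
gripper_width: 12.8
grasp_force: 59.4
```

Emit:
drive_tool(
  plan=[
    [[1,0,0,0,-5],[1,0,0,0,-5],[1,0,0,0,-5],[1,0,0,0,-5],[1,0,0,0,-5],[1,0,0,0,-5],[1,0,0,0,-5],[1,0,0,0,-5],[1,0,0,0,-5],[1,0,0,0,-5],[1,0,0,0,-5],[1,0,0,0,-5],[1,0,0,0,-5],[1,0,0,0,-5],[1,0,0,0,-5],[1,0,0,0,-5],[1,0,0,0,-5],[1,0,0,0,-5],[1,0,0,0,-5],[1,0,0,0,0]],
  ],
)

```text
clock: 4.53
position: [532.2, 48.9, 99.1]
ee_rot: [-0.592, 0.806, -0.001, 0.002]
contact_force: [0.6, 1.5, 4.0]
gripper_width: 12.9
grasp_force: 59.3
```

Emit:
drive_tool(
  plan=[
    [[1,0,0,0,-5],[1,0,0,0,-5],[1,0,0,0,-5],[1,0,0,0,-5],[1,0,0,0,-5],[1,0,0,0,-5],[1,0,0,0,-5],[1,0,0,0,-5],[1,0,0,0,-5],[1,0,0,0,-5],[1,0,0,0,-5],[1,0,0,0,-5],[1,0,0,0,-5],[1,0,0,0,-5],[1,0,0,0,-5],[1,0,0,0,-5],[1,0,0,0,-5],[1,0,0,0,-5],[1,0,0,0,-5],[1,0,0,0,0]],
  ],
)

```text
clock: 6.2
position: [532.7, 47.9, 99.1]
ee_rot: [0.193, 0.981, 0.0, 0.002]
contact_force: [4.3, -3.2, 2.2]
gripper_width: 13.0
grasp_force: 59.1
```

Run:
```python
from h import *
s=read_state(); print(s['clock'],s['position'],s['joints'],s['contact_force'],s['wrist_torque'],s['gripper_width'],Ro.from_quat(s['ee_rot']).as_matrix()[:,0])
```

```text
6.2 [532.68696035  47.85171243  99.1322018 ] [ 0.39404066  0.36863434 -0.39272999  0.00245107 -0.80584066 -2.35597936] [ 4.29210038 -3.16331726  2.17830134] [-1.00772562 -1.20974357 -0.01632173] 12.978352591731257 [-0.92511114  0.37967748 -0.00379329]
```

Emit:
drive_tool(
  plan=[
    [[-1,0,0,0,0],[-1,0,0,0,0],[-1,0,0,0,0],[-1,0,0,0,0],[-1,0,0,0,0],[-1,0,0,0,0],[-1,0,0,20,0],[-1,0,0,20,0],[-1,0,0,20,0],[-1,0,0,20,0],[-1,0,0,20,0],[-1,0,0,20,0],[-1,0,0,20,0],[-1,0,0,0,0],[-1,0,0,0,0]],
  ],
)

```text
clock: 7.45
position: [531.1, 48.4, 239.4]
ee_rot: [0.194, 0.981, 0.001, 0.001]
contact_force: [-0.5, 0.4, 0.0]
gripper_width: 85.1
grasp_force: 0.0
```

Run:
```python
from h import *
T=wpose(); p,d=save('wrist','w2'); W=wW(T,d); z=W[...,2]
R=np.hypot(W[...,0]-530,W[...,1]-47)
m=(R<35)&(z>119)&(z<128); print('bar',m.sum(),cv2.minAreaRect(W[m][:,:2].astype(np.float32)))
# handle from three views
V={'w2':(W,p[...,::-1])}
w0=np.load('pics/w0W.npy'); V['w0']=(w0,cv2.imread('pics/w0.png'))
for n in('scene','side'): V[n]=(np.load(f'pics/{n}W.npy'),cv2.imread(f'pics/{n}0.png'))
for n,(w,im) in V.items():
    zz=w[...,2]; mm=(w[...,0]>440)&(w[...,0]<580)&(w[...,1]>-240)&(w[...,1]<-70)
    k=mm&(zz>125)&(zz<150)&(im.max(-1)<90)
    if k.sum()>8: print(n,'handle',k.sum(),np.percentile(zz[k],[5,50,95]).round(1),cv2.minAreaRect(w[k][:,:2].astype(np.float32)),w[k].mean(0).round(1))
    b,g,r=[im[...,i].astype(int) for i in range(3)]
    k=(w[...,0]>400)&(w[...,0]<650)&(w[...,1]>-300)&(w[...,1]<-30)&(zz>92)&(zz<110)&(r>120)&(g<70)
    if k.sum()>50: print(n,'lid',k.sum(),np.median(zz[k]),cv2.minAreaRect(w[k][:,:2].astype(np.float32)))
```

```text
bar 1730 ((531.270263671875, 48.28025436401367), (13.79175853729248, 51.9542236328125), 68.07064819335938)
w2 handle 1400 [129.5 142.  143.6] ((490.3280944824219, -130.22840881347656), (43.294612884521484, 11.868121147155762), 89.19746398925781) [ 490.2 -124.4  140.5]
w2 lid 19709 100.75530839904906 ((542.0474243164062, -146.64578247070312), (146.58189392089844, 150.81918334960938), 88.93092346191406)
w0 handle 1025 [127.6 141.5 143.8] ((491.7361755371094, -116.47996520996094), (14.204673767089844, 12.549657821655273), 80.5063705444336) [ 493.1 -116.1  139.5]
w0 lid 23966 100.56575778612108 ((544.1087646484375, -104.17051696777344), (59.722774505615234, 153.5542755126953), 89.48146057128906)
scene handle 138 [135.8 141.2 144.3] ((487.546142578125, -157.28244018554688), (96.64910888671875, 10.764663696289062), 89.19822692871094) [ 487.1 -155.3  140.9]
scene lid 2106 100.1450391776371 ((540.4127197265625, -158.05377197265625), (172.57814025878906, 151.9092559814453), 88.79390716552734)
side handle 198 [131.8 141.7 145. ] ((490.6967468261719, -162.49957275390625), (103.93759155273438, 11.700369834899902), 89.2142562866211) [ 490.4 -171.6  141. ]
side lid 3533 100.21434045924448 ((543.0353393554688, -160.4606475830078), (184.05001831054688, 153.03396606445312), 89.07234191894531)
```

View pics/w2.png

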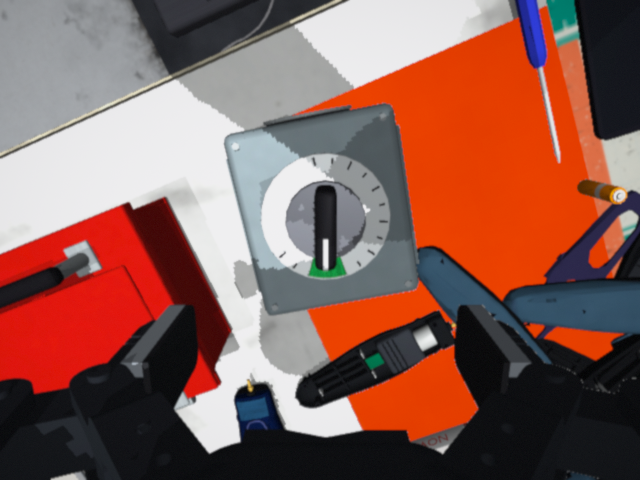

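The white line at (325,255) points into the middle of the green band at (327,268), so the timer stands at about 3.3 and is released. The lid handle measures x≈490, y≈-159, top 142, long axis 89°. Moving above it.

Emit:
drive_tool(
  plan=[
    [[-1,-2.6,-13,0,7],[-1,-2.6,-13,0,7],[-1,-2.6,-13,0,7],[-1,-2.6,-13,0,7],[-1,-2.6,-13,0,7],[-1,-2.6,-13,0,7],[-1,-2.6,-13,0,7],[-1,-2.6,-13,0,7],[-1,-2.6,-13,0,7],[-1,-2.6,-13,0,7],[-1,-2.6,-13,0,7],[-1,-2.6,-13,0,7],[-1,-2.6,-13,0,7],[-1,-2.6,-13,0,7],[-1,-2.6,-13,0,7],[-1,-2,-13,0,6.5],[-1,0,0,0,0],[-1,0,0,0,0],[-1,0,0,0,0]],
  ],
)

```text
clock: 9.08
position: [489.4, -159.6, 237.5]
ee_rot: [-0.701, 0.713, 0.001, -0.0]
contact_force: [0.3, -0.5, 0.1]
gripper_width: 85.7
grasp_force: 0.0
```

Run:
```python
from h import *
s=read_state(); print(s['position'],s['joints'].round(2),Ro.from_quat(s['ee_rot']).as_matrix()[:,1])
T=wpose(); p,d=save('wrist','w3'); w=wW(T,d); zz=w[...,2]; im=p
mm=(w[...,0]>440)&(w[...,0]<560)&(w[...,1]>-240)&(w[...,1]<-70)
k=mm&(zz>138)&(zz<150)
print(k.sum(),np.median(zz[k]),cv2.minAreaRect(w[k][:,:2].astype(np.float32)),w[k].mean(0))
```

```text
[ 489.41665545 -159.56017498  237.45468323] [ 0.    0.19 -0.25 -0.   -1.13 -0.02] [-0.99984278  0.01765304  0.00166845]
3550 142.60967954284666 ((489.57293701171875, -161.61453247070312), (102.91898345947266, 12.028602600097656), 89.13984680175781) [ 489.49807758 -165.03786763  142.37132485]
```

View pics/w3.png

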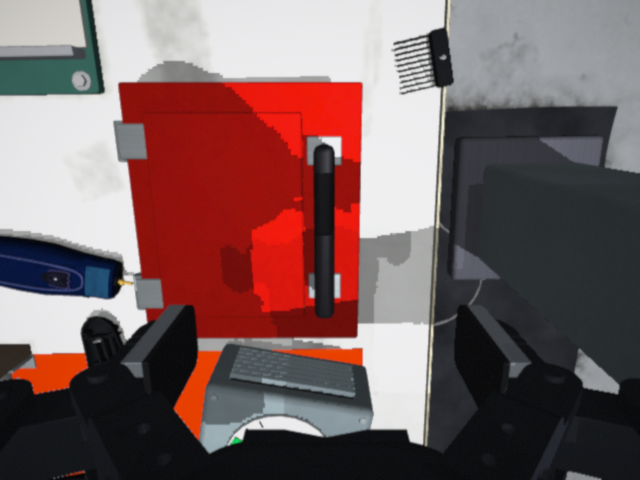

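The handle runs from (323,150) to (323,315), centred at (489.6, -160), straight below the tool. Descend to z 119 and grip.

Emit:
drive_tool(
  plan=[
    [[-1,0.2,-0.8,-20,0],[-1,0,0,-20,0],[-1,0,0,-20,0],[-1,0,0,-20,0],[-1,0,0,-20,0],[-1,0,0,-18,0],[-1,0,0,0,0],[1,0,0,0,0],[1,0,0,0,0],[1,0,0,0,0],[1,0,0,0,0],[1,0,0,0,0],[1,0,0,0,0],[1,0,0,0,0],[1,0,0,0,0],[1,0,0,0,0],[1,0,0,0,0]],
  ],
)

```text
clock: 10.55
position: [490.3, -160.7, 121.1]
ee_rot: [-0.702, 0.713, -0.0, 0.0]
contact_force: [-1.6, 1.2, 4.8]
gripper_width: 10.6
grasp_force: 60.1
```

Emit:
drive_tool(
  plan=[
    [[1,0.3,0,1,0],[1,0.3,0,1,0],[1,0.3,0,1,0],[1,0.3,0,1,0],[1,0.3,0,1,0],[1,0.3,0,1,0],[1,0.3,0,1,0],[1,0.3,0,1,0],[1,0,0,0,0]],
  ],
)

```text
clock: 11.3
position: [490.3, -160.6, 121.7]
ee_rot: [-0.701, 0.714, 0.003, -0.002]
contact_force: [9.4, -8.5, -33.7]
gripper_width: 10.6
grasp_force: 58.9
```

Run:
```python
from h import *
p,d=save('side','s2'); s=read_state(); print({k:np.round(s[k],2) for k in('clock','position','contact_force','wrist_torque','joint_efforts','joint_vel','gripper_width')})
q=cv2.imread('pics/s2.png'); cv2.imwrite('pics/s2c.png',cv2.resize(q[190:340,235:365],None,fx=4,fy=4,interpolation=cv2.INTER_CUBIC))
c=camera_model('side');v,u=np.mgrid[:480,:640]; X=np.stack([(u-c['cx'])/c['fx']*d,(v-c['cy'])/c['fy']*d,d],-1);W=(X-c['t'])@np.array(c['R'])
W0=np.load('pics/sideW.npy')
for a in (W0,W):
    r=[np.median(a[...,2][(abs(a[...,0]-x)<6)&(abs(a[...,1]+160)<90)&(abs(a[...,2]-102)<14)]) for x in (480,510,540,570,600)]; print(np.round(r,2))
```

```text
{'clock': np.float64(11.35), 'position': array([ 490.26, -160.6 ,  121.76]), 'contact_force': array([  9.56,  -8.27, -34.89]), 'wrist_torque': array([-2.21, -2.78,  0.1 ]), 'joint_efforts': array([  2.11, -48.43,  20.6 ,   4.79,  -2.82,  -0.07]), 'joint_vel': array([-0.,  0., -0., -0., -0.,  0.]), 'gripper_width': np.float64(10.54)}
[ 98.96 100.73 100.82 100.64 100.28]
[ 99.38 100.97 100.84 101.01 100.5 ]
```

View pics/s2c.png

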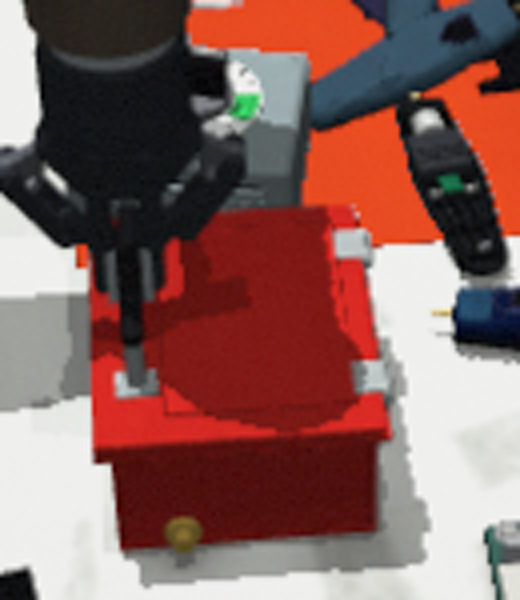

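The side crop shows the fingers closed on the bar at (130,280), the lid still shut and the timer's green band untouched. The seal holds at about 35 N, so I'll pull a bit further, slowly.

Emit:
drive_tool(
  plan=[
    [[1,0.5,-0.3,1,0],[1,0.5,-0.3,1,0],[1,0.5,-0.3,1,0],[1,0,0,0,0],[1,0,0,0,0]],
  ],
)

```text
clock: 11.77
position: [492.1, -160.7, 127.1]
ee_rot: [-0.701, 0.713, 0.003, -0.002]
contact_force: [5.5, 1.3, -14.0]
gripper_width: 10.6
grasp_force: 62.2
```

Emit:
drive_tool(
  plan=[
    [[1,0.4,0,1,0],[1,0.4,0,1,0],[1,0.4,0,1,0],[1,0.4,0,1,0],[1,0.4,0,1,0],[1,0.4,0,1,0],[1,0.4,0,1,0],[1,0.4,0,1,0],[1,0.4,0,1,0],[1,0.4,0,1,0],[1,0,0,0,0],[1,0,0,0,0]],
  ],
)

```text
clock: 12.77
position: [497.4, -160.9, 139.8]
ee_rot: [-0.701, 0.713, 0.001, -0.0]
contact_force: [5.8, 1.5, -14.9]
gripper_width: 10.7
grasp_force: 73.0
```

Emit:
drive_tool(
  plan=[
    [[1,0.5,0,1,0],[1,0.5,0,1,0],[1,0,0,0,0],[1,0,0,0,0],[1,0,0,0,0],[1,0,0,0,0]],
  ],
)

```text
clock: 13.27
position: [498.7, -160.9, 142.5]
ee_rot: [-0.701, 0.713, 0.001, 0.0]
contact_force: [4.3, 1.6, -11.1]
gripper_width: 10.5
grasp_force: 75.2
```

Run:
```python
from h import *
T=wpose(); p,d=save('wrist','w4'); w=wW(T,d)
for y in ((-220,-175),(-140,-110)):
    m=(w[...,0]>500)&(w[...,0]<610)&(w[...,1]>y[0])&(w[...,1]<y[1])&(w[...,2]>95)&(w[...,2]<130)&(p[...,0]>90)&(p[...,1]<60)
    q=w[m]; a=np.polyfit(q[:,0],q[:,2],1); print(m.sum(),a, -np.arctan(a[0]))
s0=read_state()
p,d=save('side','s3'); q=cv2.imread('pics/s3.png'); cv2.imwrite('pics/s3c.png',cv2.resize(q[190:340,235:365],None,fx=4,fy=4,interpolation=cv2.INTER_CUBIC))
s=read_state(); print(s0['position'],s['position'],s['joint_vel'].round(4),s['contact_force'],s['clock'])
```

```text
25750 [-1.65003129e-01  2.03681128e+02] 0.16352966497602378
5503 [-1.70066945e-01  2.06841984e+02] 0.16845522134105334
[ 498.67889633 -160.92391994  142.53501615] [ 498.71196604 -160.90754171  142.54112997] [ 0.0015  0.0003 -0.0002 -0.0006 -0.0002  0.0018] [  4.75955141   2.29385305 -10.99676902] 13.3667
```

View pics/s3c.png

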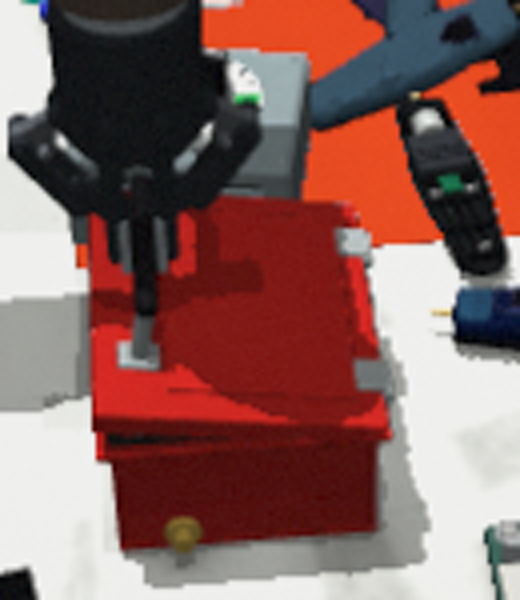

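The crop shows the lid held ajar, with a dark gap at (150,438). The fitted lid angle is about 0.165 rad and the arm is steady. Handing in.

```bash
python3 -c "
from bench import *
print(job_done())"
```

```text
the job is handed in; nothing more can be done
None
```

The timer was wound to about 3.3 rad, in the green band, and let go; I then broke the lid free and handed in while holding it steady at about 0.165 rad (25 mm gap), with the bystanders left alone; the interface returned no verdict.

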